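# Check cell held down in the photometer's light path

### The job

Do the daily light check on the bench photometer: seat the black cell adapter fully home in the photometer's well and let go of it, then take the amber reference cell out of its rack, holding it by its two frosted faces only and never laying a finger on its two clear windows. Lower it upright into the adapter, where its windows face the lamp and the detector, and push it down against the sprung lift until the red shutter blade has dropped and the light passes. The program finishes while the gripper still holds the cell down there by its frosted faces; leave the clear and green cells in the rack, and the cups, swab box and tape roll, where they are.

Things in the scene. Friction and masses are not known exactly. Their poses are not given: they have to be found in the camera images.
- photometer: Fixed pale-grey bench photometer. Origin on the table under the centre of its well; z up; -x is its sloping front with display and keys (reaches 85 mm to -x, 55 mm to +x, 90 mm either way along y). Flat dark deck 52 mm above the table, clear beside the well along x. Light runs along y, 66 mm above the table.
- well_mouth (a point): Centre of the well's mouth in the deck, 52 mm above the table; axes as the photometer. The well is a rectangular opening 29 mm along x by 39 mm along y with a 3 mm lead-in chamfer; its ledge (floor) is 14 mm below the deck, 38 mm above the table.
- lamp_port (a point): Lamp opening, 27 mm to the photometer's +y from the well's centre, 66 mm above the table, in the pale lamp housing (28 to 68 mm to +y, 34 mm wide along x, top 74 mm above the table). The dark detector housing faces it, the same size, at -y.
- lift (a joint): Sprung lift in the well: 0 at rest (up), grows as pushed down, 0.008 m at its stop; over 0.006 the light passes. White post, 9 mm (x) by 18 mm (y), at the well's centre; top 59 mm above the table at rest, 51 mm at the stop. It passes up through the adapter's pocket and carries the cell. Spring: 2 N up at rest, 5.2 N at the stop; it lifts the cell again when let go.
- blade_top (a point): Top of the red shutter blade (12 mm wide, 1.6 mm thick) 24 mm to the photometer's +y from the well's centre, before the lamp port. It rides on the lift: 80.5 mm above the table at rest, 72.5 mm with the lift at its stop.
- adapter: Loose black sleeve standing on the table, 26 mm (its x) by 36 mm (its y), 34 mm high, about 60 g; origin at the centre of its underside. Pocket right through, 15.5 (x) by 25.5 mm (y), 2 mm lead-in; 1.5 mm foot chamfer; light notches in the tops of its y ends. Fits the well with its x along the photometer's x, either way round; seated, its top is 72 mm above the table (20 above the deck).
- cell_rack: Fixed blue-grey rack, 148 mm long (its y) by 52 mm (its x), 26 mm high; origin at the centre of its underside. Three pockets in a row along y, 45 mm apart, the middle one at the centre, each 15.5 (x) by 25.5 mm (y), 20 mm deep. Each holds one cell upright, its axes along the rack's.
- amber_cell: Amber cell: solid tinted glass, 12.5 mm (its x) by 22.5 mm (its y), 55 mm high with its 4 mm black cap, about 45 g; origin at the centre of its underside. Frosted: the wider +x and -x faces (20.5 mm wide). Clear windows: the +y and -y ends. In the rack its underside is 6 mm above the table; in the adapter with the lift at its stop 51 mm, its lower 21 mm inside the adapter.
- amber_cell_frosted_a: The amber cell's frosted face on +x (same origin and axes as the amber cell).
- amber_cell_frosted_b: The amber cell's frosted face on -x (same origin and axes as the amber cell).
- amber_cell_window_a: The amber cell's clear window on +y (same origin and axes as the amber cell).
- amber_cell_window_b: The amber cell's clear window on -y (same origin and axes as the amber cell).
- clear_cell: Colourless cell of the same make in the rack; origin at the centre of its underside. To be left in the rack.
- green_cell: Green cell of the same make in the rack; origin at the centre of its underside. To be left in the rack.
- specimen_cup_0: Specimen cup with blue lid, 61 mm across, 66 mm high; origin at the centre of its underside. Bystander.
- specimen_cup_1: Specimen cup with orange lid, 61 mm across, 66 mm high; origin at the centre of its underside. Bystander.
- swab_box: Open white carton of swabs, 61 by 62 mm, 59 mm high; origin at the middle of its underside. Bystander.
- tape_roll: Roll of white surgical tape lying flat, 58 mm across, 25 mm high; origin at the centre of its underside. Bystander.
Mind the look-alikes: they are no part of the job. Several things look just like the adapter: the one meant starts farthest to the robot's right.

How it is judged:
By the outcome, as a careful person would: the job done as asked, in the order asked, and still so for the second after the job is handed in, while the arm keeps its last pose, push and grip.
It also fails if it takes over 58 s, if anything falls off the work surface, if the arm or the gripper's body presses on something with over 40 N, if the wrist force passes 120 N, or if a joint passes its speed limit or range.

### The arm

A 7-joint arm with a two-finger parallel gripper is mounted at the origin on a cart in front of the work surface, level with it; the furniture and walls round the work are solid. World frame = base frame: x ahead of the robot, y to its left, z up, the work surface at z = 0. Lengths are in m, angles in rad, forces in N, time in s.
With the tool pointing down it reaches from about 0.4 to 0.85 m from the base axis. Payload 10.4 kg.
Tool frame: the origin (TCP) lies on the centre line of the jaws, within the pads' length; the fingertips stand r.tip_extent ahead of it and the grasp point (between the pads) lies 8 mm behind it (r.tip_extent is the distance from the TCP to the fingertips, in m); z points along the fingers, y is the direction in which the jaws open and shut (so a half turn about z gives the same grasp; the last joint's range is limited). The gripper opens to 87 mm and grips with 3 to 60 N. Pads are 19 mm wide; open, the fingers measure 117 mm over their backs; the gripper's body (75 mm by 190 mm) begins 51 mm behind the grasp point.
Start: joints at [1.214, 0.332, -0.065, 1.46, 0.022, 1.35, -0.088], TCP at [0.205, -0.591, 0.234] pointing down, gripper open.
Joint ranges: [-2.6, 2.6], [-0.5, 2.12], [-1.47, 1.34], [0.16, 2.42], [-1.27, 4.41], [0.06, 2.06], [-2.6, 2.6]. Speed limits (rad/s): [2.22, 2.22, 2.79, 2.79, 3.14, 3.14, 3.14].

### API

Orientations are given as a unit quaternion [x, y, z, w].
In Python, from bench import r gives the robot as it stands.
- The arm moves only by the shell command python3 -m jog 'ROWS' [FORCE]. ROWS is JSON, a list of rows, each a list of 7 numbers: the shift along the tool's x, y, z in cm, then the turn, a rotation vector about the tool's x, y, z in rad, then the opening, from -1 (shut) to 1 (fully open). In form: [[tx, ty, tz, wx, wy, wz, jaw], ...]. A call has 1 to 20 rows; each row shifts and turns the commanded pose from where the row before left it, along the tool's axes as they then stand; what a row does not reach is not made up. A row lasts 1/8 s, in which the tool goes at most 62.5 mm and 10.7 degrees, less where a joint would pass 70% of its speed; a pose out of reach is approached as far as the arm can. A call with a gripper value outside its range is refused whole. The fingers move at their own pace and stop on an object; FORCE is the grip in N (left out, the last holds). Time passes only in rows, so rows that do not move let the fingers close. It gives the time, the measured TCP pose, the force and the opening at its end, in the units of the state.
- r.read_state(): the state, without advancing time (a new reading comes with each control period).
- r.camera(name): name is "side" or "top" or "wrist"; returns a dict with "frame" (420x560x3 uint8, red, green, blue), "fx", "fy", "cx", "cy" (pixels), "camera_from_world" (4x4, takes a point from world to camera coordinates). Camera axes: x right, y down, z forward; pixel columns grow to the right and rows downward; lengths in m; the calibration is good to about 2 mm. A picture is of the moment at which its call begins. There is no depth.
- r.close_job(): hands the job in, once; it reports no verdict.
Trained networks look in a picture, given as the dict that the camera call returned (one of the last four; its "shot" number tells which), for a name from the list of things; names that differ only in an ending like _2 or _b are one class to them, and where a whole thing is asked for, a point or a joint stands for the part that bears it (a point fixed in the world has none). Each returns a list of dicts, best first, with "score" (0 to 1); they miss things now and then, are a little off and sometimes report something else, mostly with a low value. They report only what shows in the picture. A call takes as long as a camera call. They do not tell look-alikes from the thing itself.
- r.search_frame(picture, thing): "rect" ([left, top, right, bottom] in pixels, round what is visible of it).
The state is a dict: "time": time; "joint_positions": joint angles; "joint_vel": joint speeds; "joint_torque": joint torques, N m; "ee_pos": TCP position; "eef_rot": TCP orientation; "ft_force": force on the tool from outside, world axes, zero at the start; "torque": the same for the moment, N m; "width": finger opening in m.
Only numpy, scipy, OpenCV 4.12 (cv2) and the standard library are available. Lean on these libraries where they do the work, as an engineer would, in place of code of your own. Each camera call takes 0.05 s, during which the arm holds its last target.

## Working session

There is one attempt and no reset: what is moved stays moved. The work goes in short steps, Python scripts to look and compute and a shell command to move; the robot and the scene stay as the last step left them, time stands still between calls to the robot, and variables do not carry over. Pictures are saved under pics/ and viewed, and the job is handed in when it is done.

```bash
mkdir -p pics; ls; python3 - <<'E'
from bench import r
import cv2
s=r.read_state();print(s,r.tip_extent)
for n in ["side","top","wrist"]:
    c=r.camera(n);cv2.imwrite(f"pics/{n}0.png",c["frame"][:,:,::-1])
    print(n,c["fx"],c["cx"],c["cy"],c["camera_from_world"].tolist() if hasattr(c["camera_from_world"],'tolist') else c["camera_from_world"])
    for t in ["photometer","adapter","cell_rack","amber_cell","blade_top"]:
        print(t,[(x["score"],x["rect"]) for x in r.search_frame(c,t)])
E
```

```text
pics
{'time': 0.0, 'joint_positions': array([ 1.21440101,  0.33290045, -0.06467295,  1.46097603,  0.02163475,
        1.34992026, -0.08846262]), 'joint_vel': array([ 0.00041021,  0.00141053, -0.00096449, -0.00019514,  0.00033449,
        0.00040379,  0.0004088 ]), 'joint_torque': array([-8.61453509e-05, -6.23256612e+01,  2.47716287e-02, -3.89888656e+01,
       -6.13072584e-02,  3.99532705e-02,  1.59197430e-04]), 'ee_pos': array([ 0.2046076 , -0.59014229,  0.23271947]), 'eef_rot': array([ 9.86101184e-01,  1.66144172e-01, -1.81195187e-04, -7.31876217e-04]), 'ft_force': array([ 0.36420739,  0.58266428, -0.49565614]), 'torque': array([-0.00016775, -0.02321219,  0.01266983]), 'width': 0.08682675144257818} 0.011
side 469.1904432379776 284.0293621624665 211.90261901463327 [[-0.6110799963588843, -0.7915394255693948, -0.006824647924840086, 0.38797362453844164], [-0.6218358201489251, 0.4853654639408659, -0.6146060357604547, 0.383675939276343], [0.4897973569035865, -0.3713296435550764, -0.7888046938168666, 0.8359714011722091], [0.0, 0.0, 0.0, 1.0]]
photometer [(0.92, [273.1, 190.6, 368.2, 280.8
[... 507 characters left out ...]
458176759614, -0.996153512011746, 1.1115651675224936], [0.0, 0.0, 0.0, 1.0]]
photometer [(0.79, [255.9, 213.2, 335.1, 281.3])]
adapter [(0.73, [399.9, 259.0, 419.1, 279.1]), (0.56, [367.9, 257.7, 383.8, 273.2])]
cell_rack [(0.26, [299.5, 145.9, 322.6, 170.3])]
amber_cell []
blade_top []
wrist 330.9741499156391 281.63572779658125 214.0394764668239 [[0.3264441658757436, -0.945216474426803, -0.00015178227050679702, -0.6242633419832185], [-0.9131551494468529, -0.31541278417838525, 0.25819072139706717, -0.029635246873371712], [-0.2440939974771779, -0.08414625392141394, -0.9660939542024921, 0.39072044967599157], [0.0, 0.0, 0.0, 1.0]]
photometer []
adapter []
cell_rack []
amber_cell []
blade_top []
```

View pics/side0.png

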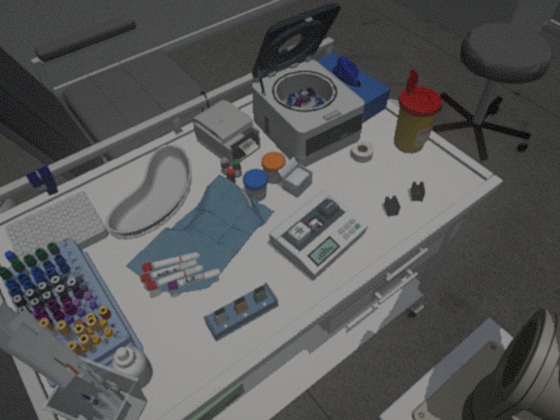

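View pics/top0.png

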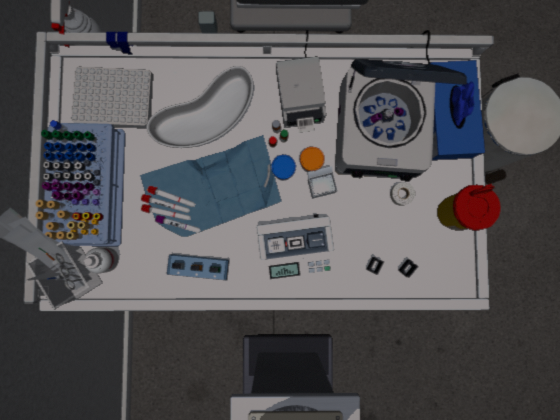

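View pics/wrist0.png

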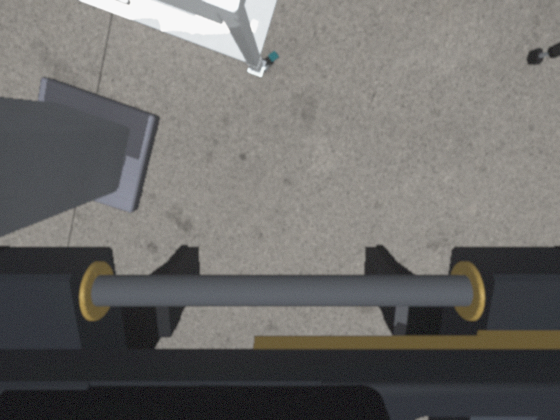

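```bash
cat > h.py <<'E'
from bench import r
import cv2,numpy as np
def ray(c,u,v):
    T=np.array(c["camera_from_world"]);R=T[:3,:3];o=-R.T@T[:3,3]
    d=R.T@np.array([(u-c["cx"])/c["fx"],(v-c["cy"])/c["fy"],1]);return o,d
def atz(c,u,v,z):
    o,d=ray(c,u,v);return o+d*(z-o[2])/d[2]
def tri(rs):
    A=0;b=0
    for o,d in rs:
        d=d/np.linalg.norm(d);P=np.eye(3)-np.outer(d,d);A=A+P;b=b+P@o
    p=np.linalg.solve(A,b);res=[np.linalg.norm((np.eye(3)-np.outer(d,d)/(d@d))@(p-o)) for o,d in rs]
    return p,res
def proj(c,p):
    q=np.array(c["camera_from_world"])@np.append(p,1);return c["fx"]*q[0]/q[2]+c["cx"],c["fy"]*q[1]/q[2]+c["cy"]
def crop(c,box,k,name):
    l,t,rr,b=box;im=c["frame"][t:b,l:rr,::-1]
    cv2.imwrite(name,cv2.resize(im,None,fx=k,fy=k,interpolation=cv2.INTER_CUBIC))
E
python3 - <<'E'
import cv2,numpy as np
a=cv2.imread('pics/top0.png');b=cv2.imread('pics/side0.png')
x=cv2.resize(a[205:290,250:430],None,fx=4.4,fy=4.4,interpolation=cv2.INTER_CUBIC)
cv2.imwrite('pics/t1.png',x)
cv2.imwrite('pics/t2.png',cv2.resize(a[240:290,160:240],None,fx=8,fy=8,interpolation=cv2.INTER_CUBIC))
cv2.imwrite('pics/s1.png',cv2.resize(b[175:345,200:440],None,fx=3.3,fy=3.3,interpolation=cv2.INTER_CUBIC))
E
```

```text
(no output)
```

View pics/t1.png

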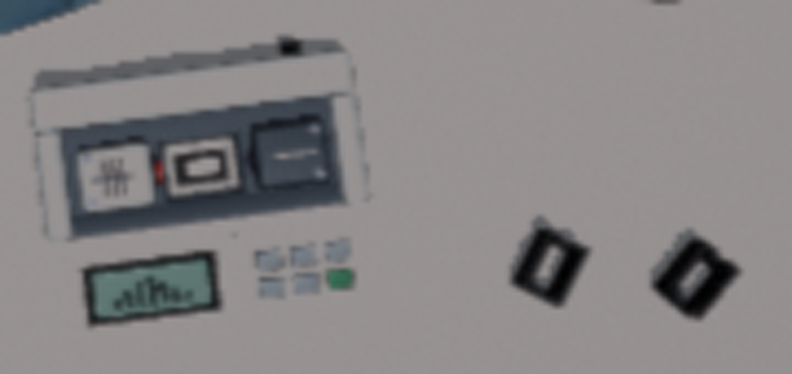

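View pics/t2.png

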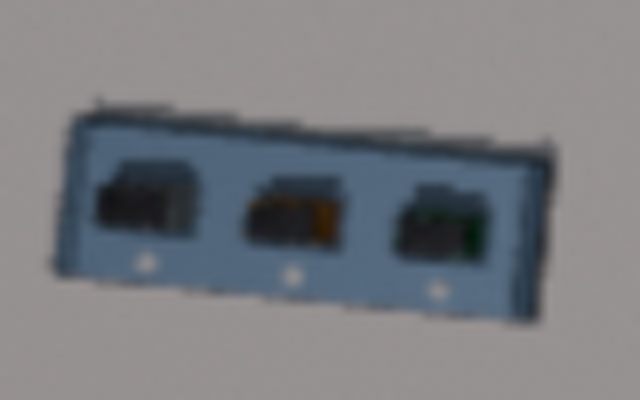

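View pics/s1.png

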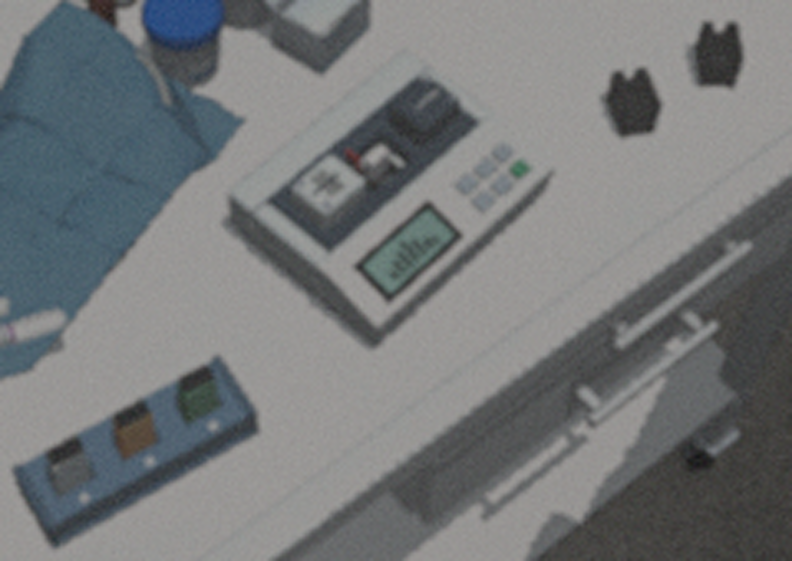

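```bash
python3 - <<'E'
from h import *
t=r.camera("top");s=r.camera("side")
def T(u,v):return (250+u/4.4,205+v/4.4)
def T2(u,v):return (160+u/8,240+v/8)
def S(u,v):return (200+u/3.3,175+v/3.3)
def q(n,a,b): print(n,tri([ray(t,*a),ray(s,*b)]))
q("adapter mid",T(695,275),S(719,40))
q("deck white thing/ well",T(203,166),S(380,160))
q("amber cap",T2(280,220),S(133,412))
q("rack cornerNE",T2(552,160),S(218,360))
q("lcd corner bl",T(90,325),S(388,298))
q("lcd corner tr",T(215,252),S(432,207))
for n,p,z in [("adapt",T(695,275),.034),("adapt2",T(550,262),.034)]+[("cornr%d"%i,T(*p),.034) for i,p in enumerate([(692,232),(742,270),(697,320),(652,275)])]: print(n,atz(t,*p,z))
# well white frame corners at z~.052
for p in [(165,147),(235,135),(243,187),(172,200)]: print("wf",atz(t,*T(*p),.055))
for p in [(65,130),(70,212),(345,95),(332,120)]: print("deck",atz(t,*T(*p),.052))
for p in [(75,120),(552,160),(535,320),(60,275)]: print("rack",atz(t,*T2(*p),.026))
for p in [(145,262),(292,276),(438,290)]: print("dots",atz(t,*T2(*p),.026))
E
```

```text
adapter mid (array([ 0.46542434, -0.27989755,  0.03056216]), [np.float64(0.0013327592465055865), np.float64(0.0013327592465055807)])
deck white thing/ well (array([ 0.52639504, -0.00326787,  0.04671319]), [np.float64(0.0016157200662253583), np.float64(0.0016157200662254418)])
amber cap (array([0.467626  , 0.23986422, 0.05668282]), [np.float64(0.0012440959725198172), np.float64(0.0012440959725198014)])
rack cornerNE (array([0.48527665, 0.16417809, 0.01175848]), [np.float64(0.00017481983764848188), np.float64(0.00017481983764849963)])
lcd corner bl (array([0.44002658, 0.06033422, 0.04233351]), [np.float64(0.0001542618177445542), np.float64(0.00015426181774459087)])
lcd corner tr (array([ 0.47898442, -0.00996014,  0.03837482]), [np.float64(0.001409065480507354), np.float64(0.0014090654805073166)])
adapt [ 0.46650066 -0.27793033  0.034     ]
adapt2 [ 0.47390617 -0.19662099  0.034     ]
cornr0 [ 0.49045694 -0.27684602  0.034     ]
cornr1 [ 0.46922337 -0.30445018  0.034     ]
cornr2 [ 0.44152462 -0.27842121  0.034     ]
cornr3 [ 0.46655472 -0.25375585  0.034     ]
wf [0.5377482  0.01917196 0.055     ]
wf [ 0.54430155 -0.01937914  0.055     ]
wf [ 0.51575633 -0.02361972  0.055     ]
wf [0.50870309 0.01540343 0.055     ]
deck [0.54726399 0.07419827 0.052     ]
deck [0.50223784 0.07137279 0.052     ]
deck [ 0.56647046 -0.08060404  0.052     ]
deck [ 0.5526428  -0.07326503  0.052     ]
rack [0.49815253 0.3095908  0.026     ]
rack [0.48561059 0.16287834 0.026     ]
rack [0.43672106 0.16767373 0.026     ]
rack [0.45079998 0.31324152 0.026     ]
dots [0.4546958  0.28733367 0.026     ]
dots [0.45031824 0.2422797  0.026     ]
dots [0.44593825 0.19749925 0.026     ]
```

```bash
cat >> h.py <<'E'
from scipy.spatial.transform import Rotation as Ro
def st():
    s=r.read_state();R=Ro.from_quat(s["eef_rot"]).as_matrix()
    return s["ee_pos"],R
def head(R): return np.degrees(np.arctan2(R[1,0],R[0,0]))
def plan(p,h):
    """shift in tool axes (cm) from present, and rot about tool axes to get to pointing down with tool-x heading h deg"""
    P,R=st();a=np.radians(h)
    Rt=np.array([[np.cos(a),np.sin(a),0],[np.sin(a),-np.cos(a),0],[0,0,-1]])
    print("at",P.round(4),"head",head(R).round(2),"tilt",R[:,2].round(4),
     "| shift cm (now axes)",(R.T@(np.array(p)-P)*100).round(2),"rotvec",Ro.from_matrix(R.T@Rt).as_rotvec().round(3),
     "| shift in final axes",(Rt.T@(np.array(p)-P)*100).round(2))
E
python3 - <<'E'
from h import *
c=r.camera("wrist");T=np.array(c["camera_from_world"]);P,R=st()
o=-T[:3,:3].T@T[:3,3];print("cam in tool",R.T@(o-P));print("cam axes in tool\n",R.T@T[:3,:3].T)
print(proj(c,P+R@np.array([0,0,.011])))
plan([.466,-.279,.2],142)
E
```

```text
cam in tool [ 0.07144236 -0.00058737 -0.15147273]
cam axes in tool
 [[-1.27019559e-03 -9.66090157e-01 -2.58201851e-01]
 [ 9.99999173e-01 -1.17482228e-03 -5.23661230e-04]
 [ 2.02562673e-04 -2.58202302e-01  9.66090850e-01]]
(np.float64(282.97734579228984), np.float64(265.1135559259013))
at [ 0.2048 -0.5905  0.2336] head 19.13 tilt [ 0. -0. -1.] | shift cm (now axes) [ 34.88 -20.87   3.36] rotvec [ 0.     0.    -2.145] | shift in final axes [-1.4  40.63  3.36]
```

```bash
python3 -m jog '[[3.5,-2.1,0,0,0,0,1],[3.5,-2.1,0,0,0,0,1],[3.5,-2.1,0,0,0,0,1],[3.5,-2.1,0,0,0,0,1],[3.5,-2.1,0.3,0,0,0,1],[3.5,-2.1,0.3,0,0,0,1],[3.5,-2.1,0.3,0,0,0,1],[3.5,-2.1,0.5,0,0,0,1],[3.5,-2.1,0.5,0,0,0,1],[3.4,-2.0,0.5,0,0,0,1]]'
python3 -m jog '[[0,0,0.2,0,0,-0.18,1],[0,0,0.2,0,0,-0.18,1],[0,0,0.2,0,0,-0.18,1],[0,0,0.2,0,0,-0.18,1],[0,0,0.2,0,0,-0.18,1],[0,0,0.2,0,0,-0.18,1],[0,0,0.2,0,0,-0.18,1],[0,0,0,0,0,-0.18,1],[0,0,0,0,0,-0.18,1],[0,0,0,0,0,-0.18,1],[0,0,0,0,0,-0.18,1],[0,0,0,0,0,-0.16,1],[0,0,0,0,0,0,1]]'
python3 - <<'E'
from h import *
plan([.466,-.279,.2],142)
c=r.camera("wrist");cv2.imwrite("pics/w1.png",c["frame"][:,:,::-1])
print([(x["score"],x["rect"]) for x in r.search_frame(c,"adapter")])
E
```

```text
time: 2.3
ee_pos: [0.4669, -0.2776, 0.2096]
eef_rot: [0.986, 0.166, 0.0, 0.0]
ft_force: [0.1, 0.0, -0.1]
width: 0.087
time: 3.92
ee_pos: [0.466, -0.2788, 0.1956]
eef_rot: [0.328, 0.945, -0.0, 0.0]
ft_force: [-0.5, 0.2, 0.0]
width: 0.0868
at [ 0.466  -0.2788  0.1956] head 141.67 tilt [ 1.e-04 -1.e-04 -1.e+00] | shift cm (now axes) [-0.01 -0.02 -0.44] rotvec [ 0.     0.    -0.006] | shift in final axes [-0.01 -0.02 -0.44]
[(0.9, [264.2, 173.4, 292.8, 222.7]), (0.6, [332.8, 130.3, 365.6, 174.6])]
```

View pics/w1.png

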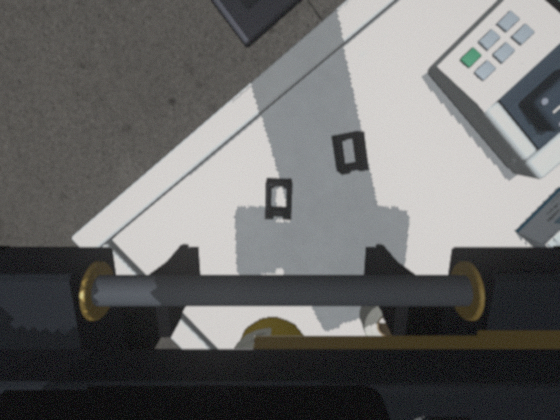

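```bash
python3 - <<'E'
from h import *
c=r.camera("wrist");crop(c,(240,155,320,235),7,"pics/w2.png")
E
```

```text
(no output)
```

View pics/w2.png

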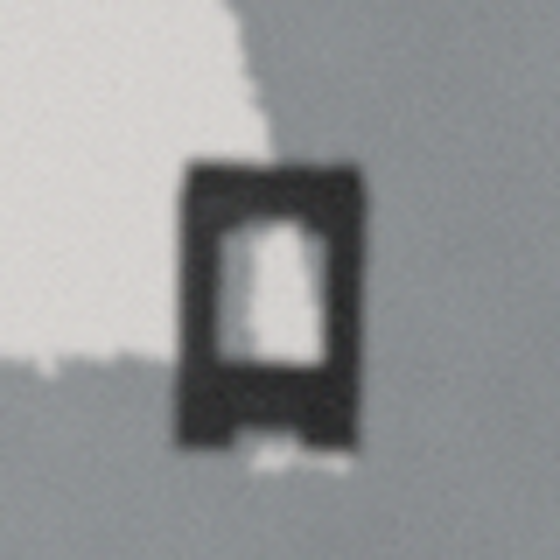

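```bash
python3 - <<'E'
from h import *
c=r.camera("wrist")
pts=[(185,165),(365,165),(357,445),(180,445)]
Q=[atz(c,240+u/7,155+v/7,.034) for u,v in pts];P,R=st()
for q in Q: print((R.T@(q-P)*1000).round(1))
m=np.mean(Q,0);print(m, np.linalg.norm(Q[0]-Q[1]),np.linalg.norm(Q[1]-Q[2]))
d=Q[0]+Q[1]-Q[2]-Q[3];print(np.degrees(np.arctan2(d[1],d[0])))
plan([m[0],m[1],.12],140.5)
E
```

```text
[ 21.7 -13.3 161.6]
[ 21.6  11.2 161.6]
[-17.9  10.3 161.6]
[-17.9 -14.6 161.6]
[ 0.46360047 -0.27882061  0.034     ] 0.02447599034671756 0.039571828339404654
140.0452595559404
at [ 0.4661 -0.2787  0.1956] head 141.58 tilt [ 1.e-04 -1.e-04 -1.e+00] | shift cm (now axes) [ 0.19 -0.16  7.56] rotvec [-0.     0.     0.019] | shift in final axes [ 0.18 -0.16  7.56]
```

```bash
python3 -m jog '[[0,-0.15,1,0,0,0.023,1],[0,0,3,0,0,0,1],[0,0,3,0,0,0,1],[0,0,2,0,0,0,1],[0,0,0.5,0,0,0,1],[0,0,0,0,0,0,1]]'
python3 - <<'E'
from h import *
c=r.camera("wrist");crop(c,(210,150,350,290),5,"pics/w3.png");plan([.466,-.279,.028],140.3)
for z in (0.034,0.0):
  P,R=st();b=np.array([P[0],P[1],z])
  print([tuple(((np.array(proj(c,b+R@np.array([x,y,0])))-[210,150])*5).round()) for x,y in [(.018,-.013),(.018,.013),(-.018,.013),(-.018,-.013)]])
E
```

```text
time: 4.88
ee_pos: [0.4652, -0.2799, 0.1006]
eef_rot: [0.339, 0.941, 0.0, -0.0]
ft_force: [0.1, 0.3, -0.5]
width: 0.0867
at [ 0.4655 -0.2801  0.1011] head 140.39 tilt [ 7.e-04 -4.e-04 -1.e+00] | shift cm (now axes) [0.03 0.11 7.31] rotvec [0.    0.001 0.002] | shift in final axes [0.03 0.11 7.31]
[(np.float64(254.0), np.float64(282.0)), (np.float64(446.0), np.float64(281.0)), (np.float64(443.0), np.float64(529.0)), (np.float64(259.0), np.float64(529.0))]
[(np.float64(268.0), np.float64(230.0)), (np.float64(435.0), np.float64(230.0)), (np.float64(432.0), np.float64(449.0)), (np.float64(271.0), np.float64(449.0))]
```

View pics/w3.png

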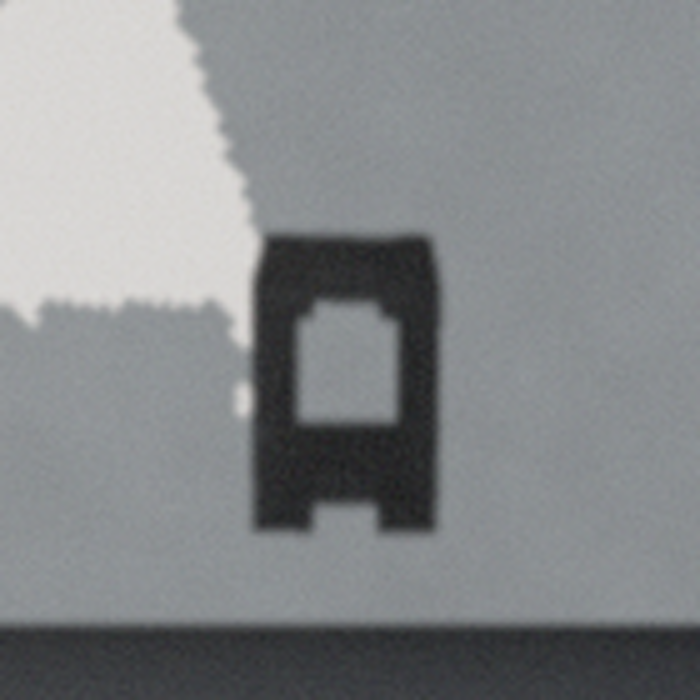

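```bash
python3 -m jog '[[0,-0.07,2,0,0,0,1],[0,0,2.3,0,0,0,1],[0,0,1.5,0,0,0,1],[0,0,1,0,0,0,1],[0,0,0.5,0,0,0,1],[0,0,0,0,0,0,1],[0,0,0,0,0,0,-1],[0,0,0,0,0,0,-1],[0,0,0,0,0,0,-1],[0,0,0,0,0,0,-1],[0,0,0,0,0,0,-1],[0,0,0,0,0,0,-1],[0,0,0,0,0,0,-1],[0,0,0,0,0,0,-1]]' 20
```

```text
time: 6.68
ee_pos: [0.4647, -0.2804, 0.0276]
eef_rot: [0.339, 0.941, -0.0, 0.0]
ft_force: [-0.4, 0.6, -0.2]
width: 0.0259
```

```bash
python3 - <<'E'
from h import *
plan([.538,-.071,.17],99.7)
E
```

```text
at [ 0.4647 -0.2804  0.0276] head 140.42 tilt [ 0.e+00 -1.e-04 -1.e+00] | shift cm (now axes) [  7.69  20.81 -14.25] rotvec [-0.     0.     0.711] | shift in final axes [ 19.41  10.76 -14.24]
```

```bash
python3 -m jog '[[0,0,-2,0,0,0,-1],[0,0,-4,0,0,0,-1],[0,0,-4,0,0,0,-1],[0,0,-4.2,0,0,0,-1],[1.3,3.5,0,0,0,0,-1],[1.3,3.5,0,0,0,0,-1],[1.3,3.5,0,0,0,0,-1],[1.3,3.5,0,0,0,0,-1],[1.3,3.5,0,0,0,0,-1],[1.2,3.3,0,0,0,0,-1],[0,0,0,0,0,0.178,-1],[0,0,0,0,0,0.178,-1],[0,0,0,0,0,0.178,-1],[0,0,0,0,0,0.177,-1],[0,0,0,0,0,0,-1],[0,0,0,0,0,0,-1]]'
python3 - <<'E'
from h import *
plan([.538,-.071,.17],99.7)
c=r.camera("wrist");cv2.imwrite("pics/w4.png",c["frame"][:,:,::-1])
E
```

```text
time: 8.68
ee_pos: [0.5379, -0.071, 0.1702]
eef_rot: [0.643, 0.766, 0.0, 0.0]
ft_force: [0.3, -0.0, 0.1]
width: 0.0258
at [ 0.5379 -0.071   0.1702] head 99.92 tilt [ 6.e-04 -3.e-04 -1.e+00] | shift cm (now axes) [-0.    0.01  0.02] rotvec [0.001 0.    0.004] | shift in final axes [-0.    0.01  0.02]
```

View pics/w4.png

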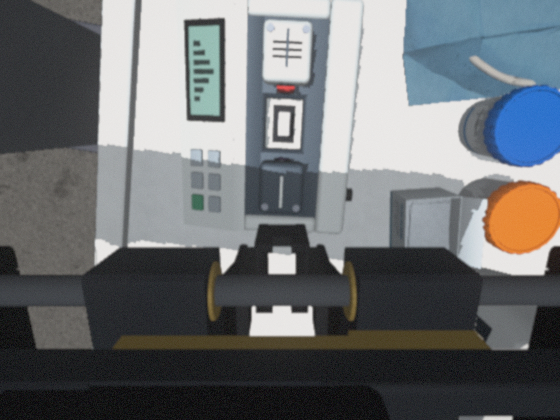

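```bash
python3 - <<'E'
from h import *
c=r.camera("wrist");crop(c,(235,5,335,305),2.6,"pics/w5a.png");crop(c,(240,75,330,155),8,"pics/w5.png");crop(c,(240,215,330,305),6,"pics/w5b.png")
E
```

```text
(no output)
```

View pics/w5.png

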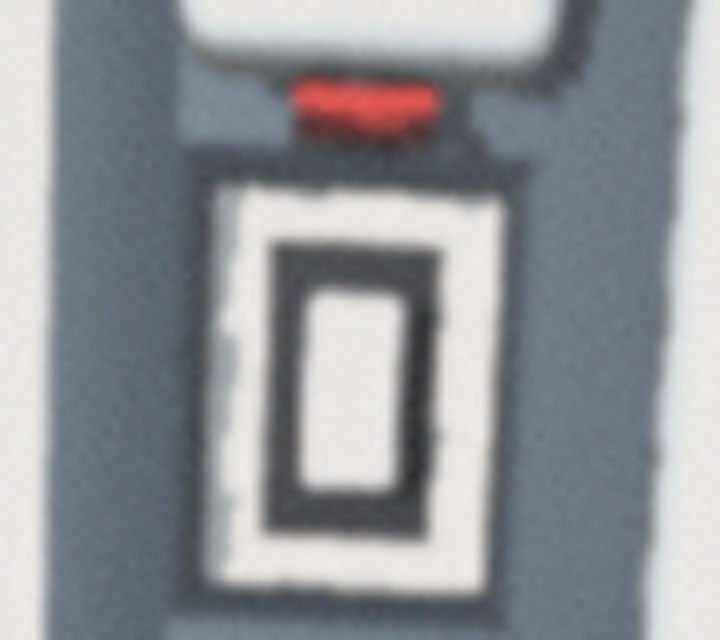

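View pics/w5a.png

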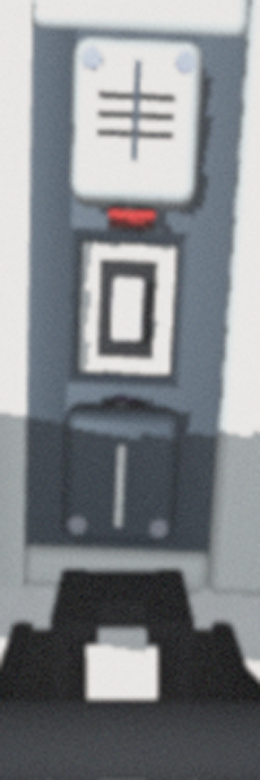

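View pics/w5b.png

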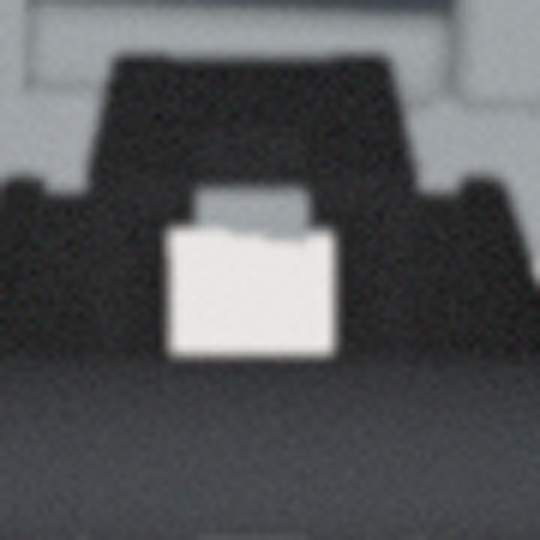

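```bash
python3 - <<'E'
from h import *
c=r.camera("wrist");P,R=st()
def m(n,pts,z):
    Q=np.array([atz(c,240+u/8,75+v/8,z) for u,v in pts]);d1=Q[0]+Q[1]-Q[2]-Q[3];d2=Q[1]+Q[2]-Q[0]-Q[3]
    print(n,Q.mean(0).round(4),"long",np.linalg.norm(d1)/2,"wide",np.linalg.norm(d2)/2,"head",np.degrees(np.arctan2(d1[1],d1[0])),np.degrees(np.arctan2(d2[1],d2[0]))+90)
m("post",[(305,290),(405,290),(398,492),(300,492)],.059)
m("mouth",[(195,150),(525,165),(500,625),(175,605)],.052)
m("ledge/inner",[(212,188),(508,200),(490,595),(200,590)],.038)
m("lift hole",[(272,245),(440,250),(425,540),(262,530)],.038)
m("deckedge",[(50,0),(690,0),(650,620),(45,620)],.052)
for x in (.0165,):
  for y in (-.0115,.0115): print(((np.array(proj(c,P+R@np.array([x,y,.0276])))-[240,215])*6).round())
for x,y,z in [(.018,-.013,.0261),(.018,.013,.0261),(.01275,-.00775,.0276),(.01275,.00775,.0276)]: print(((np.array(proj(c,P+R@np.array([x,y,z])))-[240,215])*6).round())
E
```

```text
post [0.5282 0.0007 0.059 ] long 0.018639219642494757 wide 0.009463053260534529 head 98.10448790410382 99.76223894257245
mouth [0.5279 0.0008 0.052 ] long 0.04335405937256239 wide 0.032180794212995134 head 96.9365309313502 96.79101098169012
ledge/inner [5.285e-01 4.000e-04 3.800e-02] long 0.039752589718064404 wide 0.030273733569242775 head 97.63017322597452 98.18194439285463
lift hole [0.5281 0.0007 0.038 ] long 0.02867151059456448 wide 0.017103835488328993 head 97.27921486546424 97.23469903318374
deckedge [0.5277 0.0076 0.052 ] long 0.05790536819427255 wide 0.060629788423487777 head 97.73501773844576 99.76328699692947
[119.  65.]
[363.  65.]
[102.  54.]
[380.  54.]
[159. 103.]
[323. 102.]
```

```bash
python3 - <<'E'
from h import *
c=r.camera("wrist");g=cv2.cvtColor(c["frame"],cv2.COLOR_RGB2GRAY)
L=cv2.createLineSegmentDetector().detect(g)[0][:,0]
for l in L:
    n=np.hypot(l[2]-l[0],l[3]-l[1])
    if n>35 and l[1]<240 and 90<l[0]<370 and abs(l[0]-l[2])<.3*n:
        a,b=atz(c,*l[:2],.05),atz(c,*l[2:],.05);d=a-b;d*=np.sign(d[1]);print(l.round(1),n.round(),np.degrees(np.arctan2(d[1],d[0])).round(2))
t=r.camera("top");g=cv2.cvtColor(t["frame"],cv2.COLOR_RGB2GRAY)
L=cv2.createLineSegmentDetector().detect(g)[0][:,0]
for l in L:
    n=np.hypot(l[2]-l[0],l[3]-l[1])
    if n>20 and 150<l[0]<345 and 205<l[1]<290:
        a,b=atz(t,*l[:2],.04),atz(t,*l[2:],.04);d=a-b;d*=np.sign(d[1]);print("top",l.round(1),n.round(),np.degrees(np.arctan2(d[1],d[0])).round(2))
E
```

```text
[223.9  18.1 224.1 120.6] 102.0 97.26
[294.8 105.5 293.  141.8] 36.0 97.32
[186.1 119.4 182.9  19.3] 100.0 97.41
[101.3   0.6  94.2 261.9] 261.0 89.99
[272.1 140.7 273.2 105.6] 35.0 97.33
[299.7 146.9 302.2 100.6] 46.0 97.26
[140.7   0.5 127.  244.5] 244.0 89.88
[308.6  79.3 311.1  24.3] 55.0 98.15
[126.8 145.6 134.    0.5] 145.0 89.99
[263.3  18.1 261.6  90.6] 73.0 97.4
[187.4  26.9 190.  111.9] 85.0 97.45
[331.4   0.4 319.  168.3] 168.0 97.16
[267.2  99.4 266.1 145.7] 46.0 97.58
[245.  163.1 246.8   0.6] 163.0 97.44
[219.  113.1 218.7  25.6] 88.0 97.1
[122.7 222.  126.7 144.5] 78.0 89.85
[243.3 228.2 244.9 168.1] 60.0 96.54
[346.3 170.6 361.6   3.2] 168.0 97.39
[318.7 173.1 315.9 229.4] 56.0 98.46
[306.3  95.6 303.2 151.9] 56.0 97.46
[260.9 149.4 262.5  94.4] 55.0 97.16
top [269.4 264.5 297.1 260.9] 28.0 97.42
top [299.2 275.2 270.6 278.9] 29.0 97.18
top [181.2 236.8 153.7 220.8] 32.0 59.92
top [229.3 259.2 226.9 279.2] 20.0 173.71
top [258.1 234.2 306.9 228.1] 49.0 97.07
top [171.7 252.3 228.  257.7] 57.0 84.36
top [308.4 252.6 265.3 258.5] 43.0 97.78
top [265.4 258.  262.5 234.1] 24.0 7.13
top [335.1 268.1 334.4 289.4] 21.0 177.36
top [225.8 280.2 166.9 274.3] 59.0 84.12
top [327.1 216.7 329.9 244.2] 28.0 5.26
top [294.4 264.2 273.1 266.9] 21.0 97.04
top [198.3 227.6 166.9 218.2] 33.0 73.2
top [305.7 219.  258.1 225.2] 48.0 97.43
top [258.3 220.9 305.5 215. ] 48.0 97.22
top [312.2 288.2 310.5 263.1] 25.0 3.52
top [341.6 280.7 333.1 200.5] 81.0 5.43
top [223.1 260.5 170.6 255.5] 53.0 84.44
top [343.6 205.6 347.  238.1] 33.0 5.13
```

```bash
python3 - <<'E'
from h import *
plan([.5269,.0005,.0656],97.35)
E
```

```text
at [ 0.5378 -0.0711  0.1696] head 99.75 tilt [ 0. -0. -1.] | shift cm (now axes) [ 7.24  0.13 10.4 ] rotvec [0.    0.    0.042] | shift in final axes [ 7.24 -0.17 10.4 ]
```

Rotate, shift, descend to 7 mm above the deck, then look.

```bash
python3 -m jog '[[0,0,0,0,0,0.042,-1],[2,-0.05,0,0,0,0,-1],[2.5,-0.06,0,0,0,0,-1],[2,-0.06,0,0,0,0,-1],[0.74,0,0,0,0,0,-1],[0,0,3,0,0,0,-1],[0,0,3,0,0,0,-1],[0,0,1.5,0,0,0,-1],[0,0,0.6,0,0,0,-1],[0,0,0,0,0,0,-1]]'
python3 - <<'E'
from h import *
plan([.5269,.0005,.0656],97.35)
c=r.camera("wrist");cv2.imwrite("pics/w6.png",c["frame"][:,:,::-1]);crop(c,(200,150,360,310),4,"pics/w6c.png")
E
```

```text
time: 10.18
ee_pos: [0.5273, 0.0005, 0.0889]
eef_rot: [0.661, 0.751, 0.0, 0.0]
ft_force: [0.5, 0.5, 0.3]
width: 0.026
at [5.273e-01 5.000e-04 8.890e-02] head 97.27 tilt [ 4.e-04 -0.e+00 -1.e+00] | shift cm (now axes) [ 0.   -0.04  2.33] rotvec [ 0.     0.    -0.001] | shift in final axes [ 0.   -0.04  2.33]
```

View pics/w6c.png

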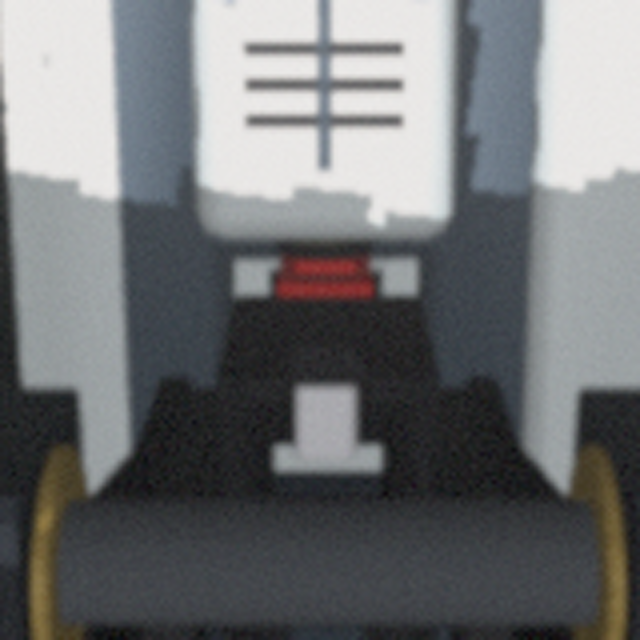

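```bash
python3 -m jog '[[0,-0.03,0.6,0,0,0,-1],[0,0,0.4,0,0,0,-1],[0,0,0.3,0,0,0,-1]]'
python3 -m jog '[[0,0,0.4,0,0,0,-1],[0,0,0.3,0,0,0,-1],[0,0,0.2,0,0,0,-1],[0,0,0,0,0,0,-1]]'
```

```text
time: 10.6
ee_pos: [0.5267, 0.0005, 0.0753]
eef_rot: [0.661, 0.751, -0.0, 0.0]
ft_force: [0.3, -0.6, -0.3]
width: 0.026
time: 11.1
ee_pos: [0.5266, 0.0005, 0.0664]
eef_rot: [0.661, 0.751, -0.0, -0.0]
ft_force: [0.5, 0.4, -0.0]
width: 0.0259
```

```bash
python3 -m jog '[[0,0,0.08,0,0,0,-1],[0,0,0.05,0,0,0,-1],[0,0,0,0,0,0,-1]]'
```

```text
time: 11.48
ee_pos: [0.5268, 0.0005, 0.0655]
eef_rot: [0.661, 0.751, -0.0, 0.0]
ft_force: [-1.6, 0.3, 2.9]
width: 0.0255
```

```bash
python3 -m jog '[[0,0,0.05,0,0,0,-1],[0,0,0,0,0,0,-1],[0,0,-0.05,0,0,0,-0.25],[0,0,0,0,0,0,-0.25],[0,0,0,0,0,0,-0.25]]'
python3 -m jog '[[0,0,-0.5,0,0,0,-0.25],[0,0,-1,0,0,0,-0.25],[0,0,-2,0,0,0,-0.25],[0,0,-4,0,0,0,0.2],[0,0,-4,0,0,0,0.2],[-2,0,0,0,0,0,0.2],[-3,0,0,0,0,0,0.2],[-2,0,0,0,0,0,0.2],[0,0,0,0,0,0,0.2]]'
python3 - <<'E'
from h import *
c=r.camera("wrist");crop(c,(200,20,360,220),3,"pics/w7.png");P,R=st();print(P)
# predicted top of adapter, seated vs 3 mm proud
a=np.radians(97.35);ly=np.array([np.cos(a),np.sin(a),0]);lx=np.array([np.sin(a),-np.cos(a),0])
for z in (.072,.077):
  print([tuple(((np.array(proj(c,np.array([.5269,.0005,z])+x*lx+y*ly))-[200,20])*3).round()) for x,y in [(-.013,.018),(.013,.018),(.013,-.018),(-.013,-.018)]])
E
```

```text
time: 12.1
ee_pos: [0.5267, 0.0005, 0.0651]
eef_rot: [0.661, 0.751, -0.0, -0.0]
ft_force: [0.8, 1.2, 0.0]
width: 0.0324
time: 13.22
ee_pos: [0.5356, -0.0703, 0.1803]
eef_rot: [0.662, 0.75, -0.0, 0.0]
ft_force: [-0.7, 0.6, -0.6]
width: 0.0524
[ 0.53556405 -0.06877992  0.1803466 ]
[(np.float64(189.0), np.float64(242.0)), (np.float64(294.0), np.float64(241.0)), (np.float64(293.0), np.float64(388.0)), (np.float64(192.0), np.float64(389.0))]
[(np.float64(188.0), np.float64(240.0)), (np.float64(295.0), np.float64(239.0)), (np.float64(294.0), np.float64(390.0)), (np.float64(191.0), np.float64(390.0))]
```

View pics/w7.png

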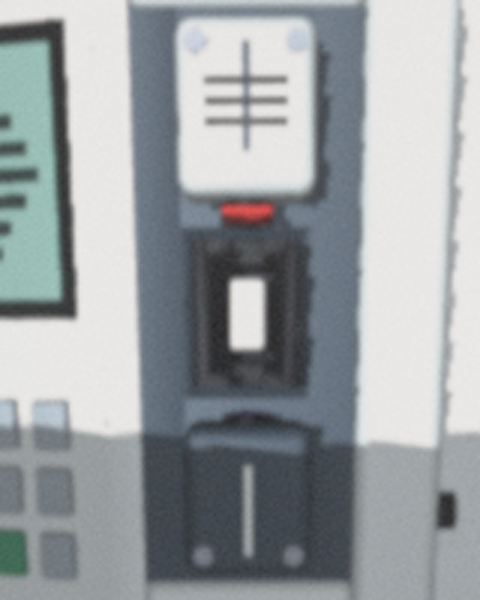

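```bash
python3 - <<'E'
from h import *
plan([.468,.239,.19],84.3)
E
```

```text
at [ 0.5356 -0.0688  0.1803] head 97.23 tilt [ 0.e+00  4.e-04 -1.e+00] | shift cm (now axes) [31.38 -2.83 -0.95] rotvec [ 0.    -0.     0.226] | shift in final axes [29.95 -9.78 -0.97]
```

```bash
python3 -m jog '[[0,0,-0.5,0,0,0.113,0.2],[0,0,-0.5,0,0,0.113,0.2],[4,-1.3,0,0,0,0,0.2],[4,-1.3,0,0,0,0,0.2],[4,-1.3,0,0,0,0,0.2],[4,-1.3,0,0,0,0,0.2],[4,-1.3,0,0,0,0,0.2],[4,-1.3,0,0,0,0,0.2],[4,-1.3,0,0,0,0,0.2],[2,-0.7,0,0,0,0,0.2],[0,0,0,0,0,0,0.2],[0,0,0,0,0,0,0.2]]'
python3 - <<'E'
from h import *
plan([.468,.239,.19],84.3)
c=r.camera("wrist");cv2.imwrite("pics/w8.png",c["frame"][:,:,::-1]);crop(c,(235,130,335,230),6,"pics/w8c.png")
for t in ["amber_cell","cell_rack"]:print([(x["score"],x["rect"]) for x in r.search_frame(c,t)])
g=cv2.cvtColor(c["frame"],cv2.COLOR_RGB2GRAY)
L=cv2.createLineSegmentDetector().detect(g)[0][:,0]
for l in L:
    n=np.hypot(l[2]-l[0],l[3]-l[1])
    if n>25 and l[1]<240 and 190<l[0]<370 :
        a,b=atz(c,*l[:2],.026),atz(c,*l[2:],.026);d=a-b;d*=np.sign(d[1]);print(l.round(1),n.round(),np.degrees(np.arctan2(d[1],d[0])).round(2))
E
```

```text
time: 14.78
ee_pos: [0.4677, 0.2388, 0.1901]
eef_rot: [0.741, 0.671, -0.0, 0.0]
ft_force: [-0.5, 0.0, -0.6]
width: 0.0522
at [0.4677 0.2388 0.1901] head 84.33 tilt [-1.e-04 -5.e-04 -1.e+00] | shift cm (now axes) [0.02 0.03 0.01] rotvec [-0.     0.001  0.   ] | shift in final axes [0.02 0.03 0.01]
[(0.9, [273.4, 187.4, 290.1, 216.3]), (0.39, [251.5, 119.3, 306.5, 267.2])]
[(0.29, [282.3, 321.9, 346.1, 338.0])]
[357.7 154.1 396.8  73.1] 90.0 60.96
[256.9 118.2 310.6 118.3] 54.0 174.06
[309.3 120.6 308.9 151.9] 31.0 84.66
[306.9 153.1 304.8 264.4] 111.0 84.3
[305.6 125.9 256.9 125.9] 49.0 174.23
[304.9 153.1 305.1 128.1] 25.0 84.92
[289.6 236.9 287.2 261.9] 25.0 79.47
```

View pics/w8.png

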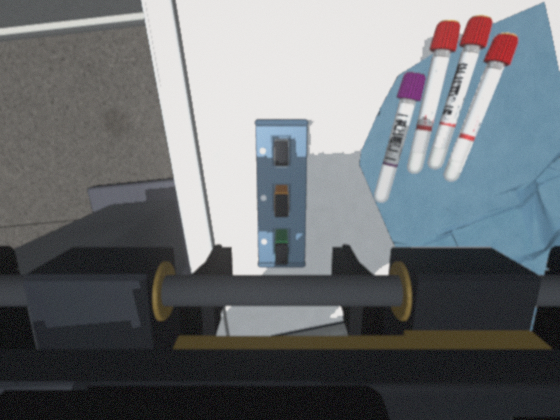

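View pics/w8c.png

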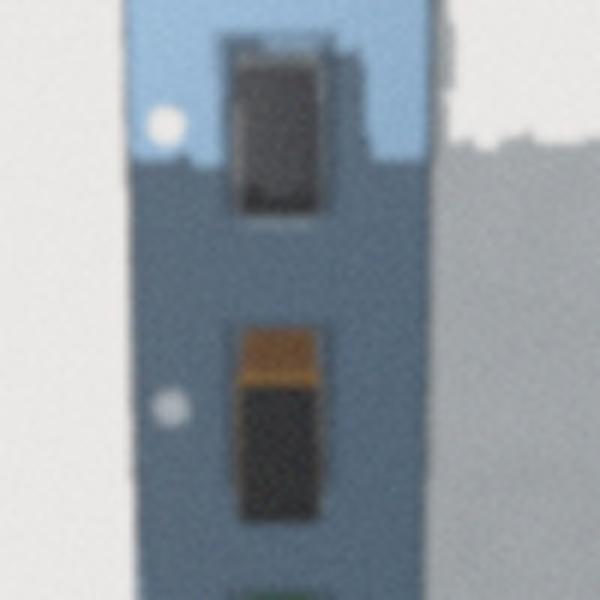

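```bash
python3 - <<'E'
from h import *
c=r.camera("wrist");P,R=st()
Q=[atz(c,235+u/6,130+v/6,.061) for u,v in [(240,386),(320,386),(320,520),(239,520)]]
for q in Q: print((R.T@(q-P)*1000).round(1))
print(np.mean(Q,0))
E
python3 -m jog '[[0,0,2,0,0,0,0.2],[0,0,3,0,0,0,0.2],[0,0,2,0,0,0,0.2],[0,0,0,0,0,0,0.2],[0,0,0,0,0,0,0.2]]'
python3 - <<'E'
from h import *
c=r.camera("wrist");crop(c,(220,150,345,275),6,"pics/w9.png");P,R=st();print(P,head(R))
for z in (.061,):
  b=np.array([P[0],P[1],z])
  print([tuple(((np.array(proj(c,b+R@np.array([x,y,0])))-[220,150])*6).round()) for x,y in [(.01125,-.00625),(.01125,.00625),(-.01125,.00625),(-.01125,-.00625)]])
E
```

```text
[ 13.9  -5.1 129.2]
[ 13.9   6.4 129.2]
[ -6.1   6.5 129.2]
[ -6.1  -5.4 129.2]
[0.46903326 0.24218931 0.061     ]
time: 15.6
ee_pos: [0.4682, 0.2395, 0.1211]
eef_rot: [0.741, 0.671, 0.0, 0.0]
ft_force: [0.3, 0.4, 0.7]
width: 0.0523
[0.46832438 0.23964253 0.12130211] 84.31929829817201
[(np.float64(309.0), np.float64(416.0)), (np.float64(422.0), np.float64(416.0)), (np.float64(421.0), np.float64(606.0)), (np.float64(311.0), np.float64(606.0))]
```

View pics/w9.png

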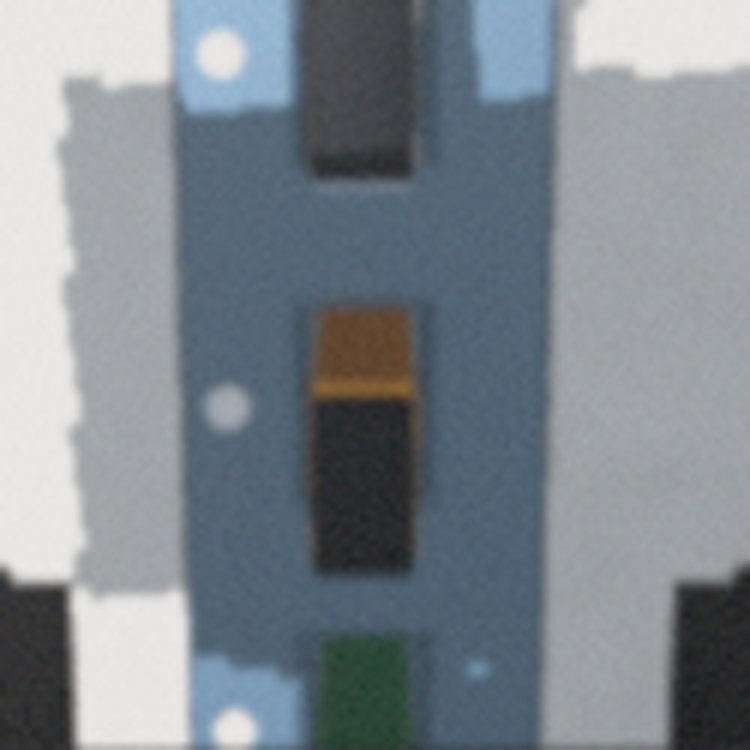

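```bash
python3 -m jog '[[0.3,-0.13,1,0,0,0,0.2],[0,0,2.5,0,0,0,0.2],[0,0,2,0,0,0,0.2],[0,0,1.5,0,0,0,0.2],[0,0,0.8,0,0,0,0.2],[0,0,0,0,0,0,0.2]]'
python3 - <<'E'
from h import *
plan([.4674,.2427,.043],84.33)
c=r.camera("wrist");crop(c,(190,170,370,320),4.3,"pics/w10.png");P,R=st()
print([tuple(((np.array(proj(c,P+R@np.array([x,y,-.018])))-[190,170])*4.3).round()) for x,y in [(.01125,-.00625),(.01125,.00625),(-.01125,.00625),(-.01125,-.00625)]])
E
```

```text
time: 16.4
ee_pos: [0.4666, 0.2424, 0.0419]
eef_rot: [0.741, 0.671, -0.0, -0.0]
ft_force: [0.7, -0.1, 0.4]
width: 0.052
at [0.4666 0.2424 0.0419] head 84.33 tilt [-6.e-04 -2.e-04 -1.e+00] | shift cm (now axes) [ 0.04  0.08 -0.11] rotvec [-0.001  0.     0.   ] | shift in final axes [ 0.04  0.08 -0.11]
[(np.float64(330.0), np.float64(423.0)), (np.float64(453.0), np.float64(423.0)), (np.float64(451.0), np.float64(621.0)), (np.float64(332.0), np.float64(621.0))]
```

View pics/w10.png

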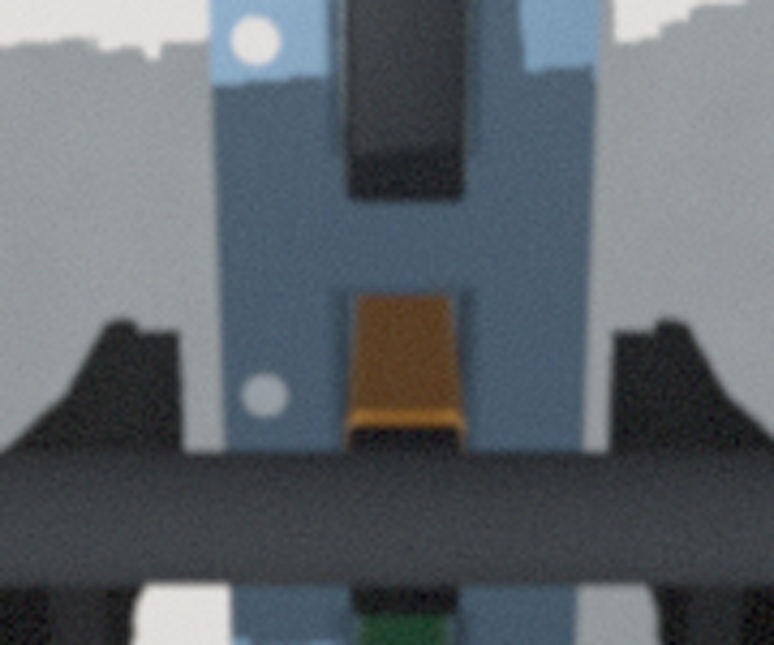

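```bash
python3 -m jog '[[0.03,0.08,-0.1,0,0,0,0.2],[0,0,0,0,0,0,0.2],[0,0,0,0,0,0,-1],[0,0,0,0,0,0,-1],[0,0,0,0,0,0,-1],[0,0,0,0,0,0,-1],[0,0,0,0,0,0,-1],[0,0,0,0,0,0,-1],[0,0,0,0,0,0,-1]]' 30
python3 - <<'E'
from h import *
plan([.5267,.0005,.15],97.35)
c=r.camera("wrist");crop(c,(190,170,370,320),4.3,"pics/w11.png")
E
```

```text
time: 17.58
ee_pos: [0.4675, 0.2426, 0.0432]
eef_rot: [0.741, 0.671, -0.0, 0.0]
ft_force: [-0.1, -0.3, -0.2]
width: 0.0124
at [0.4675 0.2426 0.0432] head 84.33 tilt [ 0.e+00 -1.e-04 -1.e+00] | shift cm (now axes) [-23.51   8.28 -10.68] rotvec [ 0.     0.    -0.227] | shift in final axes [-24.77   2.77 -10.68]
```

View pics/w11.png

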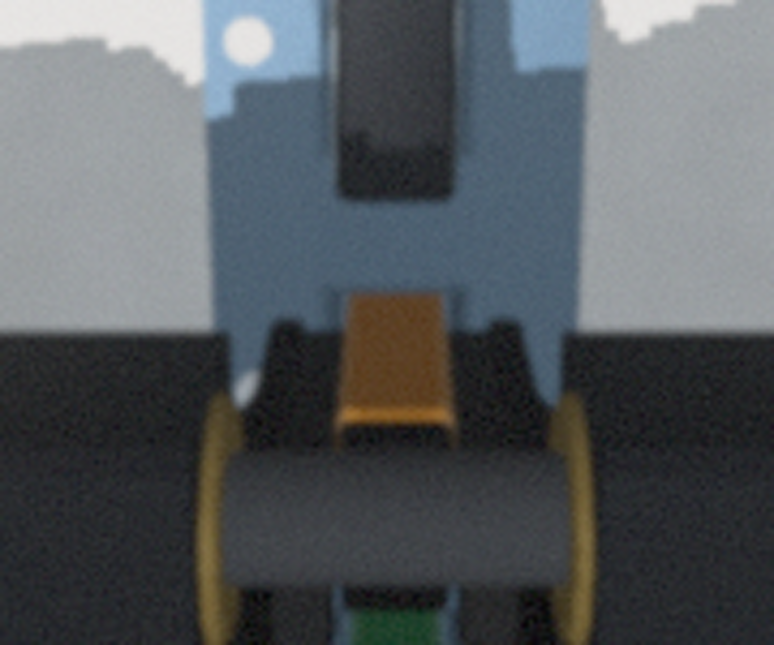

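```bash
python3 -m jog '[[0,0,-1,0,0,0,-1],[0,0,-2,0,0,0,-1],[0,0,-3,0,0,0,-1],[0,0,-3,0,0,0,-1],[0,0,-1.7,0,0,0,-1],[0,0,0,0,0,-0.113,-1],[0,0,0,0,0,-0.114,-1],[-3.5,0.4,0,0,0,0,-1],[-3.5,0.4,0,0,0,0,-1],[-3.5,0.4,0,0,0,0,-1],[-3.5,0.4,0,0,0,0,-1],[-3.5,0.4,0,0,0,0,-1],[-3.5,0.4,0,0,0,0,-1],[-2.5,0.3,0,0,0,0,-1],[-1.2,0.1,0,0,0,0,-1],[0,0,0,0,0,0,-1],[0,0,0,0,0,0,-1]]'
python3 - <<'E'
from h import *
plan([.5267,.0005,.15],97.35)
c=r.camera("wrist");crop(c,(190,110,370,290),3.3,"pics/w12.png")
P,R=st()
print("cell bottom",[tuple(((np.array(proj(c,P+R@np.array([x,y,.0372])))-[190,110])*3.3).round()) for x,y in [(.01125,-.00625),(.01125,.00625)]])
E
```

```text
time: 19.75
ee_pos: [0.5266, 0.0026, 0.1504]
eef_rot: [0.66, 0.751, 0.0, -0.0]
ft_force: [-0.5, 0.6, 0.1]
width: 0.0124
at [0.5266 0.0026 0.1504] head 97.43 tilt [ 0.e+00  4.e-04 -1.e+00] | shift cm (now axes) [-0.21 -0.02  0.04] rotvec [ 0.    -0.     0.001] | shift in final axes [-0.21 -0.02  0.04]
cell bottom [(np.float64(264.0), np.float64(395.0)), (np.float64(333.0), np.float64(395.0))]
```

View pics/w12.png

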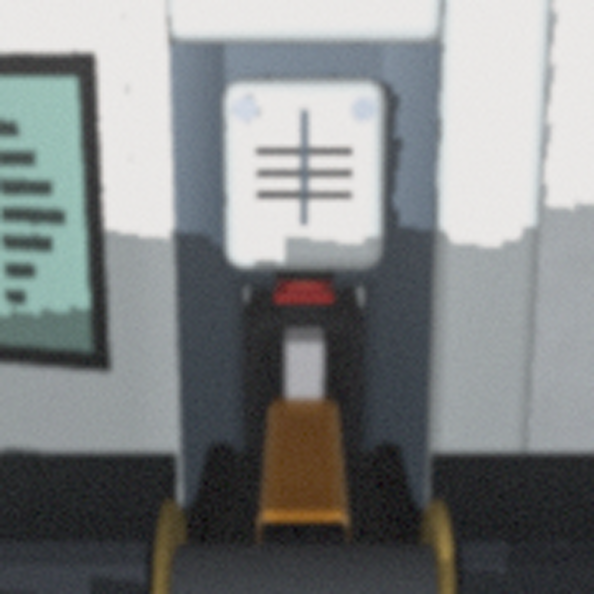

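```bash
python3 -m jog '[[-0.2,0,0.5,0,0,0,-1],[0,0,1.5,0,0,0,-1],[0,0,1.2,0,0,0,-1],[0,0,0.4,0,0,0,-1],[0,0,0,0,0,0,-1]]'
python3 - <<'E'
from h import *
plan([.5267,.0005,.0882],97.35)
c=r.camera("wrist");crop(c,(210,150,350,290),5.5,"pics/w13.png")
P,R=st()
print("cell bottom",[tuple(((np.array(proj(c,P+R@np.array([x,y,.0372])))-[210,150])*5.5).round()) for x,y in [(.01125,-.00625),(.01125,.00625)]])
a=np.radians(97.35);ly=np.array([np.cos(a),np.sin(a),0]);lx=np.array([np.sin(a),-np.cos(a),0])
for y in (.018,.01475,.01275):
  print(y,[tuple(((np.array(proj(c,np.array([.5267,.0005,.072])+x*lx+y*ly))-[210,150])*5.5).round()) for x in (-.013,.013)])
E
```

```text
time: 20.42
ee_pos: [0.5269, -0.0007, 0.1139]
eef_rot: [0.66, 0.751, -0.0, -0.0]
ft_force: [-0.4, 0.1, 0.1]
width: 0.0122
at [ 0.5269 -0.0007  0.1139] head 97.34 tilt [-7.e-04  2.e-04 -1.e+00] | shift cm (now axes) [ 0.12 -0.    2.57] rotvec [-0.001 -0.    -0.   ] | shift in final axes [ 0.12 -0.01  2.57]
cell bottom [(np.float64(332.0), np.float64(439.0)), (np.float64(447.0), np.float64(439.0))]
0.018 [(np.float64(268.0), np.float64(356.0)), (np.float64(505.0), np.float64(356.0))]
0.01475 [(np.float64(269.0), np.float64(385.0)), (np.float64(504.0), np.float64(384.0))]
0.01275 [(np.float64(269.0), np.float64(402.0)), (np.float64(504.0), np.float64(402.0))]
```

View pics/w13.png

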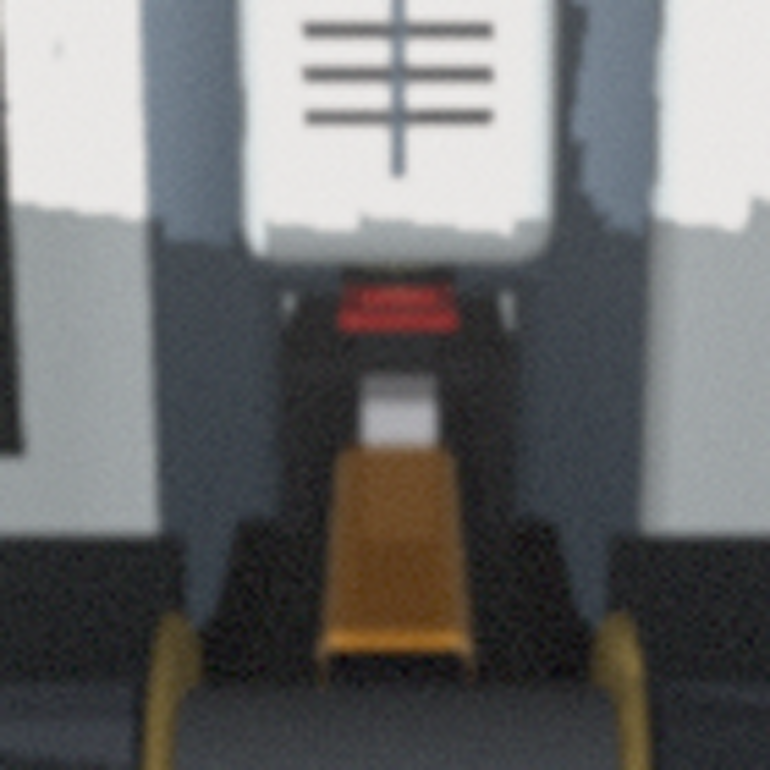

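```bash
python3 - <<'E'
from h import *
plan([.5267,.0005,.0882],97.35)
c=r.camera("wrist")
P,R=st()
print("cell bottom",((np.array(proj(c,P+R@np.array([.01125,0,.0372])))-[210,150])*5.5).round(), "cell top",((np.array(proj(c,P+R@np.array([.01125,0,-.014])))-[210,150])*5.5).round())
a=np.radians(97.35);ly=np.array([np.cos(a),np.sin(a),0])
for y,z in ((.009,.059),(.0248,.0805),(.0232,.0805)):
  print(y,((np.array(proj(c,np.array([.5267,.0005,z])+y*ly))-[210,150])*5.5).round())
E
```

```text
at [ 0.5272 -0.0007  0.1143] head 97.34 tilt [ 0.e+00  1.e-04 -1.e+00] | shift cm (now axes) [ 0.12 -0.03  2.61] rotvec [ 0. -0. -0.] | shift in final axes [ 0.12 -0.03  2.61]
cell bottom [389. 439.] cell top [387. 630.]
0.009 [385. 400.]
0.0248 [383. 313.]
0.0232 [384. 328.]
```

```bash
python3 -m jog '[[0.15,0.01,0.3,0,0,0,-1],[0,0,0.4,0,0,0,-1],[0,0,0.4,0,0,0,-1],[0,0,0.4,0,0,0,-1],[0,0,0,0,0,0,-1]]'
python3 - <<'E'
from h import *
plan([.5267,.0005,.0882],97.35);print(r.read_state()["ft_force"])
c=r.camera("wrist");crop(c,(210,150,350,290),5.5,"pics/w14.png")
E
```

```text
time: 21.15
ee_pos: [0.5267, 0.0007, 0.0988]
eef_rot: [0.66, 0.751, -0.0, -0.0]
ft_force: [-0.2, 0.4, -1.0]
width: 0.0122
at [0.5267 0.0007 0.0988] head 97.34 tilt [-6.e-04  0.e+00 -1.e+00] | shift cm (now axes) [-0.02 -0.01  1.06] rotvec [-0.001 -0.    -0.   ] | shift in final axes [-0.02 -0.01  1.06]
[-0.23405406  0.44289931 -1.02907981]
```

View pics/w14.png

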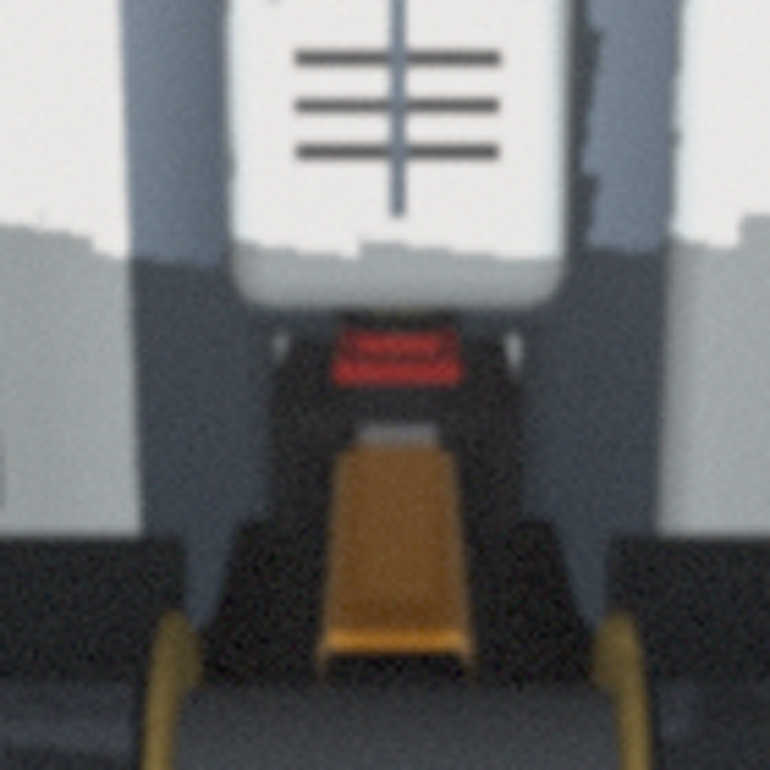

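```bash
python3 -m jog '[[0,0,0.25,0,0,0,-1],[0,0,0.25,0,0,0,-1],[0,0,0.2,0,0,0,-1],[0,0,0,0,0,0,-1]]'
python3 -m jog '[[0,0,0.2,0,0,0,-1],[0,0,0.13,0,0,0,-1],[0,0,0,0,0,0,-1],[0,0,0,0,0,0,-1]]'
python3 - <<'E'
from h import *
plan([.5267,.0005,.0882],97.35);print(r.read_state()["ft_force"])
c=r.camera("wrist");crop(c,(210,150,350,290),5.5,"pics/w15.png")
s=r.camera("side");crop(s,(260,180,380,290),6,"pics/s15.png")
E
```

```text
time: 21.7
ee_pos: [0.5272, 0.0007, 0.0924]
eef_rot: [0.66, 0.751, 0.0, 0.0]
ft_force: [0.0, -0.1, 2.2]
width: 0.0124
time: 22.2
ee_pos: [0.5271, 0.0007, 0.0891]
eef_rot: [0.66, 0.751, 0.0, 0.0]
ft_force: [-0.4, -0.5, 5.1]
width: 0.0124
at [0.5271 0.0007 0.0891] head 97.33 tilt [ 4.e-04 -1.e-04 -1.e+00] | shift cm (now axes) [-0.02 -0.05  0.09] rotvec [ 0.  0. -0.] | shift in final axes [-0.02 -0.05  0.09]
[-0.42402529 -0.5299085   5.13574394]
```

View pics/w15.png

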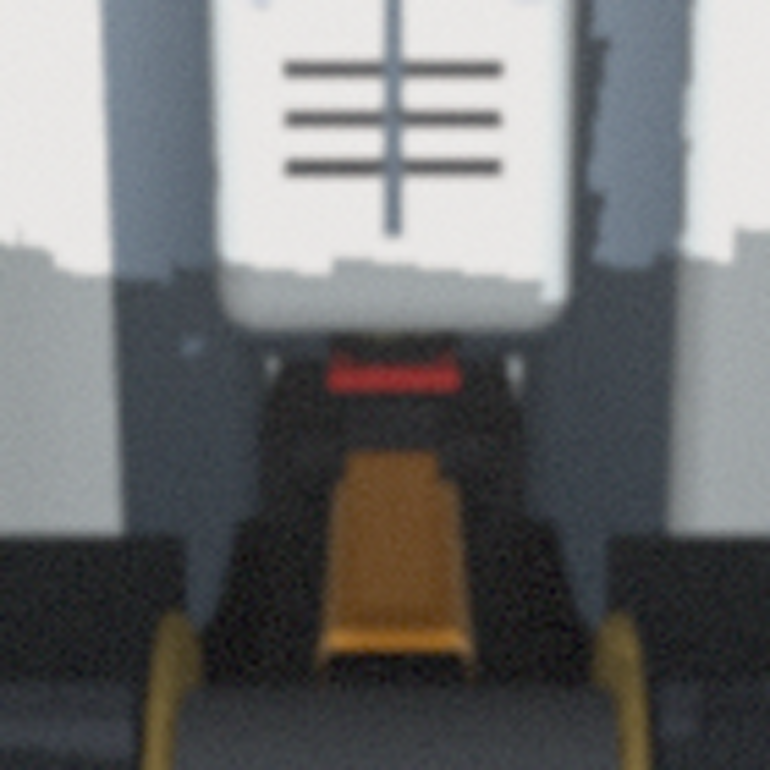

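View pics/s15.png

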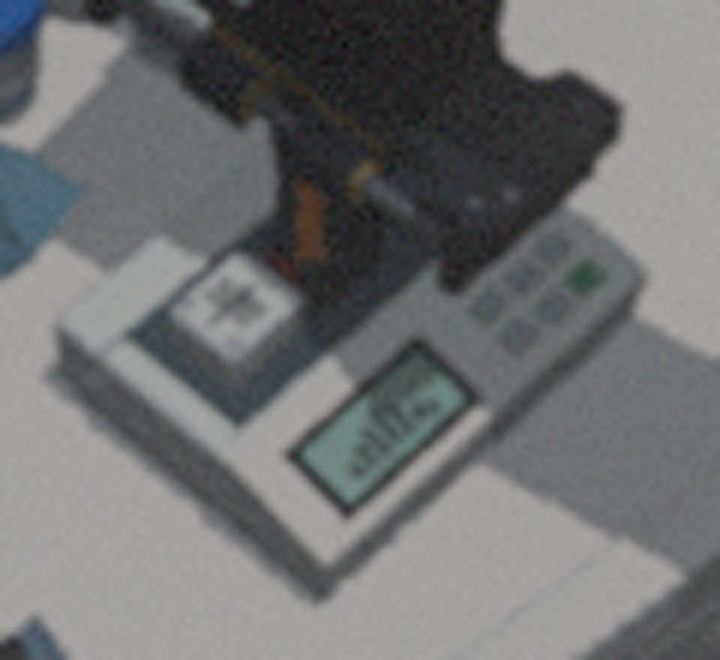

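```bash
python3 -m jog '[[0,0,0.08,0,0,0,-1],[0,0,0.04,0,0,0,-1],[0,0,0,0,0,0,-1],[0,0,0,0,0,0,-1]]'
```

```text
time: 22.8
ee_pos: [0.5272, 0.0007, 0.0881]
eef_rot: [0.66, 0.751, 0.0, 0.0]
ft_force: [-0.7, 0.1, 8.1]
width: 0.0123
```

```bash
python3 -m jog '[[0,0,0,0,0,0,-1],[0,0,0,0,0,0,-1],[0,0,0,0,0,0,-1],[0,0,0,0,0,0,-1],[0,0,0,0,0,0,-1],[0,0,0,0,0,0,-1],[0,0,0,0,0,0,-1],[0,0,0,0,0,0,-1]]'
python3 - <<'E'
from h import *
c=r.camera("wrist");crop(c,(210,150,350,290),5.5,"pics/w16.png")
t=r.camera("top");cv2.imwrite("pics/t16.png",t["frame"][:,:,::-1])
a=np.radians(97.35);ly=np.array([np.cos(a),np.sin(a),0])
for z in (.0725,.0745,.0805):
  print(z,[((np.array(proj(c,np.array([.5267,.0005,z])+y*ly))-[210,150])*5.5).round() for y in (.0248,.0232)])
E
```

```text
time: 23.8
ee_pos: [0.5273, 0.0007, 0.0881]
eef_rot: [0.66, 0.751, 0.0, 0.0]
ft_force: [0.2, -0.8, 7.7]
width: 0.0121
0.0725 [array([380., 373.]), array([380., 389.])]
0.0745 [array([380., 378.]), array([380., 395.])]
0.0805 [array([379., 396.]), array([379., 413.])]
```

View pics/w16.png

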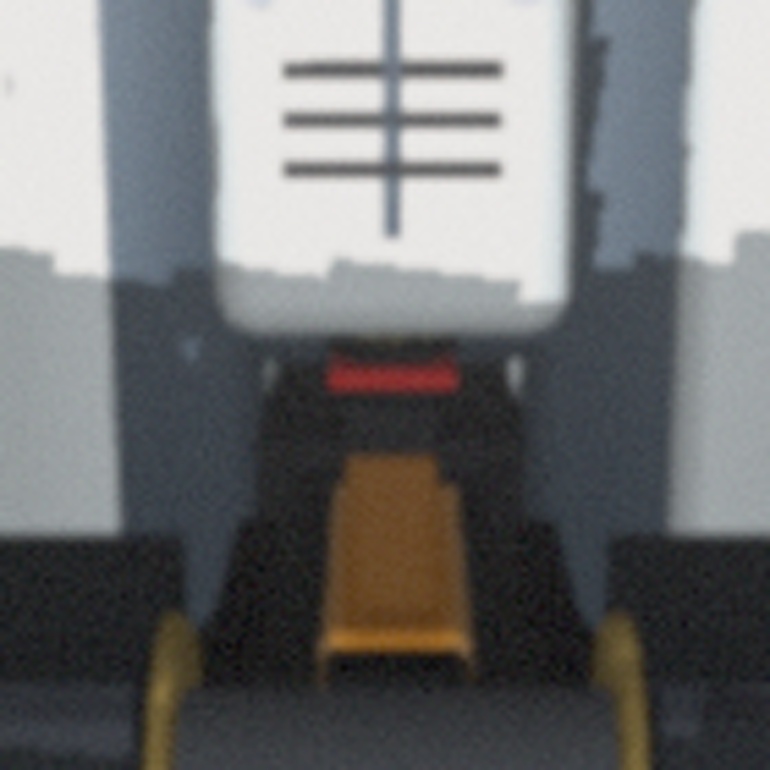

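View pics/t16.png

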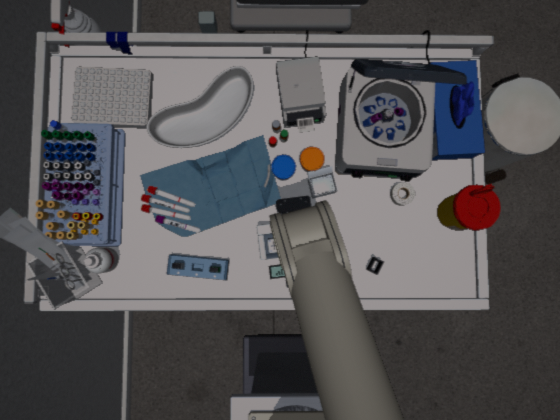

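```bash
python3 -c "
from bench import r
r.close_job();s=r.read_state();print(s['time'],s['ft_force'],s['width'],s['ee_pos'])"
```

```text
the job is handed in; nothing more can be done
the job is handed in; nothing more can be done
```

The light check is done and handed in at about 24 s of the 58 s allowed; no verdict is reported.

- **Adapter:** I took the rightmost black adapter, seated it in the photometer's well and let go. The tool reading put its underside at 37.9 mm (the ledge is at 38 mm), with about 3 N of contact. A wrist picture after release showed it square in the well.
- **Amber cell:** I gripped it by its frosted faces, with 12.4 mm between the pads. I then lowered it into the adapter and pushed the lift to its stop, where the gripper still holds it with a 30 N grip.

**Last checks:**
- **Lift at its stop:** Tool height had fallen about 8 mm from where the cell should first meet the post. The upward force was 7.7 to 8.1 N, above the spring's 5.2 N at the stop.
- **Blade down:** The red blade showed in the wrist picture where it should be when fully dropped (72.5 mm).
- **Cell steady:** It did not slip during a 1 s hold.
- **Other items:** In the top picture the clear and green cells, cups, swab box, tape roll and other adapter look unmoved.

**Disagreements:**
- **Camera offset:** The wrist camera read about 1 mm off along the jaw direction, and I corrected for it.
- **Cell foot:** It appeared about 0.8 mm off its expected place in the hand before insertion, but it went in without side force.
- **Pads on the cell:** Once closed, I could not see where the pads sat across the frosted faces. Before closing, they looked centred to about 0.3 mm.
- **After hand-in:** The state reading I tried was refused, so the final second is unchecked.

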